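# Mount a lens board in the tester's holder

## Robot

A 7-joint arm with a two-finger parallel gripper is mounted at the origin on the work surface. World frame = base frame: x ahead of the robot, y to its left, z up, the work surface at z = 0. Lengths are in m, angles in rad, forces in N, time in s.
With the tool pointing down it reaches from about 0.4 to 0.85 m from the base axis. Payload 10.4 kg.
Tool frame: the origin (TCP) lies at the very end of the fingers, on their centre line; the grasp point (between the pads) lies 19 mm behind it; y points along the fingers, z is the direction in which the jaws open and shut, and the axes are right-handed (so a half turn about y gives the same grasp; the last joint's range is limited). The gripper opens to 85 mm and grips with 20 to 120 N. Pads are 22 mm wide; open, the fingers measure 114 mm over their backs; the gripper's body (76 mm by 85 mm) begins 54 mm behind the grasp point. The pads swing forward as they close: fully open they stand 13 mm farther back than shut.
Start: joints at [1.243, 0.332, -0.065, 1.46, 0.022, 1.35, -0.088], TCP at [0.188, -0.596, 0.231] pointing down, gripper open.
Joint ranges: [-2.6, 2.6], [-0.5, 2.12], [-1.47, 1.34], [0.16, 2.42], [-1.27, 4.41], [0.06, 2.06], [-2.6, 2.6]. Speed limits (rad/s): [2.22, 2.22, 2.79, 2.79, 3.14, 3.14, 3.14].

## Interface

Orientations are given as a unit quaternion [x, y, z, w].
In Python, from workcell import manip gives the robot as it stands.
- The arm moves only by the tool arm_command, never from a script. Its argument "commands" is a list that holds one entry, the list of rows, each a list of 6 numbers: the shift along the world's x, y, z in cm, then the turn, a rotation vector about the world's x, y, z in degrees. A call has 1 to 20 rows; each row is the pose to reach, as a shift and turn from the pose commanded when the call began; what a row does not reach only later rows make up. A row lasts 1/10 s, in which the tool goes at most 50 mm and 8.59 degrees, less where a joint would pass 70% of its speed; a pose out of reach is approached as far as the arm can. A call with a gripper value outside its range is refused whole. "claw" is the finger opening in cm, from 0 to 8.54, set as the call begins (left out, the last holds). The fingers move at their own pace and stop on an object; "newtons" is the grip in N (left out, the last holds). Time passes only in rows, so rows that repeat a pose let the fingers close. It gives the time, the measured TCP pose, the force and the opening at its end, in the units of the state.
- manip.get_obs(): the state, without advancing time (a new reading comes with each control period).
- manip.camera(name): name is "side" or "top"; returns a dict with "pixels" (384x512x3 uint8, blue, green, red), "depth" (384x512 float32, m along the optical axis (not along the pixel's ray), 0 where there is no reading), "K" (3x3 intrinsics, pixels), "rvec" (rotation vector, rad) and "tvec" (3), from world to camera coordinates, as OpenCV has them. Camera axes: x right, y down, z forward; pixel columns grow to the right and rows downward; lengths in m; the calibration is good to about 2 mm. A picture is of the moment at which its call begins.
- manip.hand_in(): hands the job in, once; it reports no verdict.
Trained networks look in the newest picture that a camera, given by its name, has taken for a name from the list of things; names that differ only in an ending like _2 or _b are one class to them, and where a whole thing is asked for, a point or a joint stands for the part that bears it (a point fixed in the world has none). Each returns a list of dicts, best first, with "p" (0 to 1); they miss things now and then, are a little off and sometimes report something else, mostly with a low value. They report only what shows in the picture. A call takes as long as a camera call. They do not tell look-alikes from the thing itself.
- manip.masks_of(camera, thing): "mask" (384x512 bool, what is visible of it) and "bbox" ([left, top, right, bottom] in pixels, round what is visible of it).
The state is a dict: "clock": time; "joint_pos": joint angles; "joint_velocities": joint speeds; "tau": joint torques, N m; "position": TCP position; "ee_rot": TCP orientation; "ft_force": force on the tool from outside, world axes, zero at the start; "torque": the same for the moment, N m; "grip_width": opening from 0.0 (shut) to 1.0 (fully open).
Only numpy, scipy, OpenCV 4.12 (cv2) and the standard library are available. Lean on these libraries where they do the work, as an engineer would, in place of code of your own. Each camera call takes 0.05 s, during which the arm holds its last target.

## Task

Take the chrome board with the short grey lens off the walnut stand and mount it, lens up, in the lens tester's holder: hook the board's lower edge, the one against the stand's ledge, under the holder's lip, then swing the other end down until the board lies flat on the bed. Then slide the holder's catch fully over the free end to lock it in, let go, and leave the other things on the counter where they are.

Things in the scene. Friction and masses are not known exactly. Their poses are not given: they have to be found in the camera images.
- board: Lens board, loose, about 0.25 kg: chrome plate 120 (x) x 96 (y) x 5 mm with a round grey lens barrel on its middle: 44 mm diameter, top 50 mm above the plate's underside; black foot flange 58 mm diameter, 5 mm high. Origin: centre of the plate's underside; z along the barrel, x to the tail end. Starts leaning at 30 degrees on the stand, barrel up, tail high, nose (-x) low. Grip the barrel, tool along it.
- board_nose (a point): Middle of the nose edge of the board's underside (board x = -60 mm): the edge that rests against the stand's ledge and goes under the holder's lip. Axes as the board's.
- board_tail (a point): Middle of the tail edge of the board's underside (board x = +60 mm), the free end that is swung down. Axes as the board's.
- stand: Fixed walnut stand, about 120 x 110 mm, 76 mm high at the back, its plane face sloping 30 degrees and rising towards its +x. A ledge 4 mm high (square to the face) at the low, -x end stops the board's nose; nothing else holds the board: lift it straight off the face. Origin: centre of its underside on the counter.
- holder: Fixed holder: grey base 205 x 130 x 16 mm with a shallow pocket on top. Origin: on the counter, 16 mm below the pocket floor's centre; x runs from the lip (-x end, nearer the robot) to the catch (+x end), z up. The board goes in with its axes along the holder's, centred. It cannot go in flat: enter the nose under the lip at about 15 to 20 degrees, nose down, then swing the tail down.
- bed (a point): Centre of the pocket's floor (the bed), axes as the holder's. Pocket: x -62.5 to 62.5 mm, y -51 to 51 mm: 5 mm to spare for the board lengthwise, 6 mm across. Side rails 6 mm high, with leaning guides up to about 13 mm above the bed. At the +x end two stop walls, 9 mm high, cover |y| = 22 to 55 mm.
- lip_edge (a point): Middle of the lower inner edge of the fixed lip: 53.5 mm from the bed's centre towards -x, 12 mm above the bed. The lip is 112 mm wide and 4 mm thick (its top 16 mm above the bed) and overhangs the pocket by 9 mm, from its -x end wall. Axes as the holder's.
- catch (a joint): Sliding catch at the holder's +x end, in m: 0 = fully back (open), 0.016 = fully home. It moves along the holder's -x as it grows, stays where left, needs about 2 N. Its plate, 30 mm wide, 4 mm thick, has its underside 7 mm above the bed (2 mm above a seated board) and its leading edge at holder x 66.5 mm open, 50.5 mm home; it is blocked if the board's tail is not down.
- catch_tab (a point): Top centre of the catch's upright chrome tab, which moves with it: 12 mm (holder x) x 20 mm (holder y) x 34 mm high; this point is 61 mm above the counter, at holder x = 104 mm when open, y = 0. Its foot is the catch plate, 11 mm above the bed; guides of that height flank it. Pinch it across y from above, or push from behind.
- zoom_lens: Bystander: pewter-grey zoom lens standing upright, 76 mm diameter, 115 mm tall. Origin: centre of its underside.
- filter: Bystander: green glass filter in a black ring, lying flat, 60 mm diameter, 7 mm thick. Origin: centre of its underside.
- cap: Bystander: black lens cap, 52 mm diameter, 10 mm thick. Origin: centre of its underside.
- mount_ring: Bystander: chrome ring-shaped lens mount, 64 mm outside, 44 mm inside, 7 mm thick. Origin: centre of its underside.
- battery: Bystander: black camera battery, 56 x 38 x 21 mm. Origin: centre of its underside.
- card_case: Bystander: grey card case, 90 x 60 x 22 mm. Origin: centre of its underside.
- screwdriver: Bystander: screwdriver about 150 mm long, lying down.
Not all that is in view belongs to the job. Of the things that look like the holder, take the one that is nearest to the robot's base at the start. Of the things like the board, leave any that is purple; of the rest the larger one is meant.

How it is judged:
On the way, in this order (a step that is already met when the one before it is completed fails the run):
1. the board's nose edge is hooked under the holder's lip with the tail end still raised (x of board_nose in the frame of holder between -0.068 and -0.056 m and y of board_nose in the frame of holder between -0.01 and 0.01 m and z of board_nose in the frame of holder between 0.012 and 0.026 m and angle between board's own z axis and vertical between 0.08 and 0.9 rad), for 0.1 s.
2. the board lies flat on the bed with its nose edge under the lip (x of board_nose in the frame of holder between -0.068 and -0.056 m and y of board_nose in the frame of holder between -0.01 and 0.01 m and z of board_nose in the frame of holder between 0.012 and 0.019 m and z of board_tail in the frame of holder between 0.012 and 0.02 m and angle between board's own z axis and vertical below 0.05 rad and angle between the x axis of board and the x axis of holder, either way round below 0.08 rad), for 0.2 s.
3. the catch is slid over the board's free end (all of step 2 and value of joint catch above 0.012 m), for 0.2 s.
At the end, for the whole second after the job is handed in: Board at rest flat on the bed, lens up (within 3 degrees; nose edge within 3 mm, tail edge within 4 mm of the bed), in line with the holder (4.5 degrees), nose edge at least 2.5 mm under the lip and within 10 mm of its middle, catch at least 12 of its 16 mm home (all of step 3 and linear speed of board below 0.02 m/s); the robot touches nothing.
It fails at once if a bystander is moved more than 30 mm (distance of any of zoom_lens, filter, cap, mount_ring, battery, card_case, screwdriver from where it was at the start of the episode above 0.03 m).
It also fails if it takes over 56 s, if anything falls off the work surface, if the arm or the gripper's body presses on something with over 40 N, if the wrist force passes 120 N, or if a joint passes its speed limit or range.

## Working session

There is one attempt and no reset: what is moved stays moved. The work goes in short steps, Python scripts to look and compute and a tool call to move; the robot and the scene stay as the last step left them, time stands still between calls to the robot, and variables do not carry over. Pictures are saved under pics/ and viewed, and the job is handed in when it is done.

Besides the shell and the picture viewer there is one more tool, called after "Emit:" in YAML: its name, and indented under it one key for each argument. arm_command: Moves the arm, as the interface text tells. Its arguments: {"type":"object","properties":{"commands":{"type":"array"},"claw":{"type":"number"},"newtons":{"type":"number"}},"required":["commands"]}

```bash
mkdir -p pics; ls; cat > h.py <<'E'
import numpy as np, cv2
from workcell import manip
def cam(n):
    c=manip.camera(n); c['R']=cv2.Rodrigues(np.array(c['rvec'],float))[0]; c['t']=np.array(c['tvec'],float).reshape(3); return c
def cloud(c):
    d=c['depth']; K=np.array(c['K']); v,u=np.mgrid[:384,:512]
    p=np.stack([(u-K[0,2])/K[0,0]*d,(v-K[1,2])/K[1,1]*d,d],-1)
    return (p-c['t'])@c['R']
def proj(c,P):
    q=np.atleast_2d(P)@c['R'].T+c['t']; q=q@np.array(c['K']).T; return q[:,:2]/q[:,2:]
E
python3 - <<'E'
from h import *
o=manip.get_obs(); print(o)
for n in ['side','top']:
    c=cam(n); cv2.imwrite(f'pics/{n}0.png',c['pixels']); np.savez(f'{n}0.npz',**c)
    print(n,-c['R'].T@c['t'],c['K'])
E
```

```text
pics
{'clock': 0.0, 'joint_pos': array([ 1.24338839,  0.33287053, -0.06471123,  1.46096412,  0.02161961,
        1.34991087, -0.08847826]), 'joint_velocities': array([-6.48452034e-04, -7.32392966e-04, -2.04195308e-04, -2.35107728e-04,
       -4.23905510e-05,  1.81182724e-03,  5.01143542e-04]), 'tau': array([-8.55841918e-04, -6.25455022e+01,  4.85322531e-02, -3.91603732e+01,
        1.61994004e-02,  1.00991849e-02,  3.35173024e-05]), 'position': array([ 0.18744583, -0.59582064,  0.23050592]), 'ee_rot': array([-0.10747705,  0.69941099, -0.69840378,  0.10726189]), 'ft_force': array([-0.32820082,  0.14976179,  0.32828992]), 'torque': array([-0.05145067,  0.02085827,  0.04651663]), 'grip_width': 0.9970500743173237}
side [ 0.48865395 -1.27139243  0.82237133] [[442.95734924   0.         258.61941021]
 [  0.         442.95734924 189.69575064]
 [  0.           0.           1.        ]]
top [ 0.3460116  -0.09404952  1.17934229] [[383.5241194    0.         256.62396346]
 [  0.         383.5241194  200.36918142]
 [  0.           0.           1.        ]]
```

View pics/side0.png

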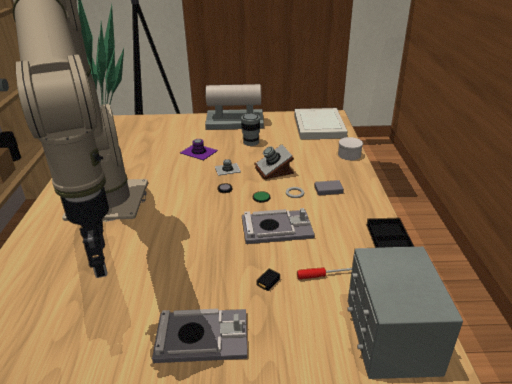

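View pics/top0.png

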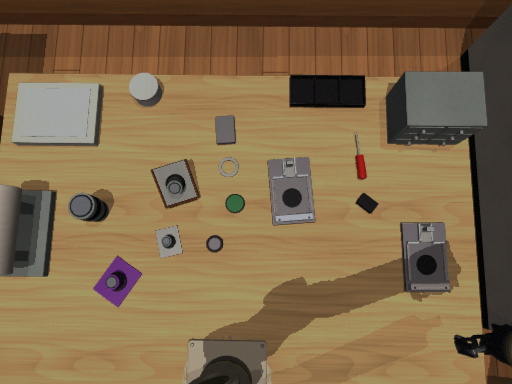

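The side view shows two holders, at (278,227) and (200,335), and three boards: on the stand (272,163), small silver (228,168) and purple (199,150). In the top view the candidates are:
- **Boards:** on the stand at (175,184), small silver at (168,241), purple at (117,281). The one on the stand is the larger non-purple board.
- **Holders:** (292,190) and (427,257). The first looks nearer the base at (228,375), and I'll measure that.

```bash
python3 - <<'E'
from h import *
c=dict(np.load('top0.npz')); P=cloud(c); np.save('P_top0.npy',P)
im=c['pixels']
a=cv2.resize(im[140:300,80:240],None,fx=2.4,fy=2.4,interpolation=cv2.INTER_CUBIC)
b=cv2.resize(im[140:300,260:340],None,fx=4.8,fy=4.8,interpolation=cv2.INTER_CUBIC)[:384]
cv2.imwrite('pics/crop0.png',np.hstack([a,b]))
for u,v in [(175,184),(168,241),(117,281),(292,198),(427,265),(289,165),(425,230),(85,207),(228,167),(235,203),(214,243),(225,130),(228,375)]: print((u,v),P[v,u].round(3))
for cn in ['top','side']:
  cam(cn)
  for t in ['board','holder','stand']:
    for r in manip.masks_of(cn,t): print(cn,t,r['p'],r['bbox'])
E
```

```text
(175, 184) [0.56  0.156 0.092]
(168, 241) [0.398 0.181 0.037]
(117, 281) [0.28  0.32  0.049]
(292, 198) [ 0.537 -0.189  0.014]
(427, 265) [ 0.34  -0.591  0.017]
(289, 165) [ 0.633 -0.177  0.047]
(425, 230) [ 0.441 -0.575  0.052]
(85, 207) [0.486 0.401 0.115]
(228, 167) [ 0.636  0.012 -0.003]
(235, 203) [ 0.519 -0.014  0.012]
(214, 243) [0.396 0.047 0.009]
(225, 130) [0.749 0.022 0.024]
(228, 375) [ 0.08  -0.022  0.23 ]
top board 0.93 [155.9, 162.8, 194.8, 204.0]
top board 0.78 [94.8, 257.5, 141.3, 308.1]
top board 0.63 [156.5, 222.9, 180.8, 257.8]
top holder 0.75 [401.4, 224.4, 451.0, 290.5]
top holder 0.7 [265.5, 155.6, 311.9, 221.9]
top stand 0.58 [152.2, 162.8, 199.6, 210.4]
side board 0.94 [181.6, 141.9, 218.5, 160.7]
side board 0.92 [257.0, 143.2, 290.7, 173.6]
side board 0.68 [215.2, 158.8, 243.6, 176.0]
side board 0.57 [236.8, 113.7, 259.8, 147.2]
side holder 0.89 [154.4, 307.3, 246.8, 364.7]
side holder 0.57 [241.3, 210.3, 312.6, 246.0]
side stand 0.67 [256.4, 159.4, 291.2, 179.3]
```

View pics/crop0.png

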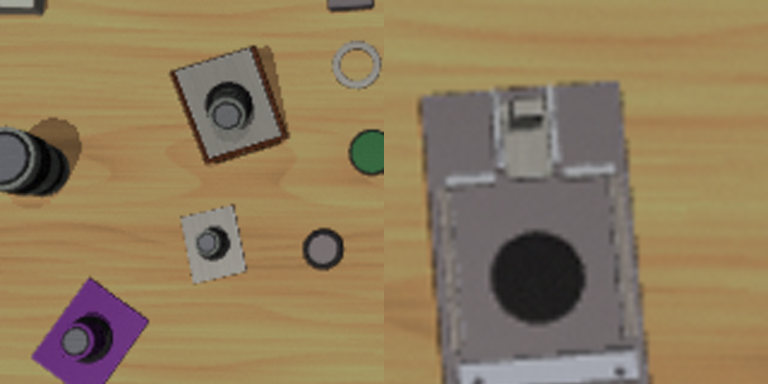

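The crop shows the large silver board on the walnut stand at crop (229,105) with the short grey barrel, the small silver one at (213,243) and the purple one at (85,335). I take the stand board. Holder distances are 0.57 m and 0.68 m, so the holder at (292,190) is meant. Next I fit the poses.

```bash
cat > fit.py <<'E'
from h import *
from scipy.spatial.transform import Rotation as Ro
c=dict(np.load('top0.npz')); P=np.load('P_top0.npy')
cs=dict(np.load('side0.npz')); Ps=cloud(cs)
def near(Pc,ctr,r): return (np.hypot(Pc[...,0]-ctr[0],Pc[...,1]-ctr[1])<r)&(Pc[...,2]>-.02)
for name,cc,Pc in [('top',c,P),('side',cs,Ps)]:
    hsv=cv2.cvtColor(cc['pixels'],cv2.COLOR_BGR2HSV)
    m=near(Pc,(.565,.155),.1)&(hsv[...,1]<60)&(Pc[...,2]>.012)&(hsv[...,2]>100)
    pts=Pc[m]
    # ransac plane
    rng=np.random.default_rng(0); best=None
    for _ in range(500):
        a,b,d=pts[rng.choice(len(pts),3,False)]; n=np.cross(b-a,d-a); l=np.linalg.norm(n)
        if l<1e-7: continue
        n/=l; n*=np.sign(n[2]) or 1
        if n[2]<.7: continue
        k=abs((pts-a)@n)<.0025
        if best is None or k.sum()>best.sum(): best=k
    q=pts[best]; ctr=q.mean(0); n=np.linalg.svd(q-ctr)[2][2]; n*=np.sign(n[2])
    print(name,len(pts),len(q),'n',n.round(3),'tilt',np.degrees(np.arccos(n[2])),'az downhill',np.degrees(np.arctan2(n[1],n[0])))
    x=np.array([0,0,1])-n*n[2]; x/=np.linalg.norm(x); y=np.cross(n,x)
    uv=np.c_[(q-ctr)@x,(q-ctr)@y].astype(np.float32)
    r=cv2.minAreaRect(uv); print(r, 'pct', np.percentile(uv,[0.5,99.5],axis=0).round(4).tolist())
    cr=ctr+x*r[0][0]+y*r[0][1]; print('top-face centre',cr.round(4),'x axis',x.round(3),'underside ctr',(cr-.005*n).round(4))
    # barrel
    h=(Pc-cr)@n; lat=np.linalg.norm(Pc-cr-h[...,None]*n,axis=-1)
    b=(h>.042)&(h<.050)&(lat<.04)&(Pc[...,2]>0); 
    pb=Pc[b]; print('barrel top pts',b.sum(), pb.mean(0).round(4), 'h',h[b].mean(), 'off in plane', ((pb-cr).mean(0)@x).round(4),((pb-cr).mean(0)@y).round(4))
E
python3 fit.py
```

```text
top 938 636 n [-0.481 -0.159  0.862] tilt 30.468366027900203 az downhill -161.71366488838615
((-0.004233181476593018, -0.00037644803524017334), (0.11948335915803909, 0.09422463178634644), 0.5409971475601196) pct [[-0.0628, -0.0471], [0.0551, 0.0465]]
top-face centre [0.5717 0.1658 0.0512] x axis [0.818 0.27  0.507] underside ctr [0.5741 0.1666 0.0469]
barrel top pts 172 [0.5502 0.1582 0.0912] h 0.04607153932407679 off in plane 0.0006 -0.0004
side 368 252 n [-0.484 -0.144  0.863] tilt 30.328197777370264 az downhill -163.47520043871242
((-0.0005707889795303345, 0.008740469813346863), (0.12117262184619904, 0.1019100472331047), 4.401747703552246) pct [[-0.0605, -0.0405], [0.0582, 0.0574]]
top-face centre [0.5728 0.1627 0.0489] x axis [0.827 0.246 0.505] underside ctr [0.5752 0.1634 0.0445]
barrel top pts 65 [0.5517 0.1535 0.0889] h 0.04608703287486247 off in plane 0.0005 -0.0028
```

```bash
cat > fith.py <<'E'
from h import *
c=dict(np.load('top0.npz')); P=np.load('P_top0.npy')
cs=dict(np.load('side0.npz')); Ps=cloud(cs)
for n,Pc in (('top',P),('side',Ps)):
    m=(abs(Pc[...,0]-.55)<.14)&(abs(Pc[...,1]+.187)<.1)&(Pc[...,2]>.009)&(Pc[...,2]<.08)
    m=cv2.morphologyEx(m.astype(np.uint8),cv2.MORPH_OPEN,np.ones((3,3)))>0
    k,l=cv2.connectedComponents(m.astype(np.uint8)); 
    m=l==1+np.argmax([ (l==i).sum() for i in range(1,k)])
    q=Pc[m]; r=cv2.minAreaRect(q[:,:2].astype(np.float32)); print(n,m.sum(),r)
    print('z hist',np.histogram(q[:,2],bins=np.arange(.008,.07,.003)))
    t=m&(Pc[...,2]>.052); print('tab',t.sum(),Pc[t].mean(0).round(4),Pc[t].min(0).round(4),Pc[t].max(0).round(4))
    f=m&(Pc[...,2]<.0195)&(np.hypot(Pc[...,0]-.55,Pc[...,1]+.187)<.06); print('floor z',np.median(Pc[f][:,2]))
    # dark circle
    g=c['pixels'] if n=='top' else cs['pixels']
    d=m&(g.max(-1)<50)&(np.hypot(Pc[...,0]-.555,Pc[...,1]+.187)<.05)
    cc=P if 0 else Pc
    print('circle',d.sum(),cc[d].mean(0).round(4))
c2=c['pixels'][150:235,255:325]; cv2.imwrite('pics/hold_top.png',cv2.resize(c2,None,fx=7,fy=7,interpolation=cv2.INTER_CUBIC))
c2=cs['pixels'][200:255,230:325]; cv2.imwrite('pics/hold_side.png',cv2.resize(c2,None,fx=8,fy=8,interpolation=cv2.INTER_CUBIC))
E
python3 fith.py
```

```text
top 2734 ((0.5619804859161377, -0.18498143553733826), (0.20543400943279266, 0.13015703856945038), 5.191889762878418)
z hist (array([  39,  528, 1003,  462,  124,  120,  175,  145,   85,   13,    2,
          1,    3,    4,    1,    2,    9,   17,    1,    0]), array([0.008, 0.011, 0.014, 0.017, 0.02 , 0.023, 0.026, 0.029, 0.032,
       0.035, 0.038, 0.041, 0.044, 0.047, 0.05 , 0.053, 0.056, 0.059,
       0.062, 0.065, 0.068]))
tab 29 [ 0.6384 -0.1774  0.0592] [ 0.6328 -0.1853  0.0532] [ 0.6458 -0.1674  0.0634]
floor z 0.015365760565523072
circle 273 [ 0.5389 -0.1879  0.016 ]
side 1852 ((0.5633725523948669, -0.1891276240348816), (0.20486220717430115, 0.1342448890209198), 5.474563121795654)
z hist (array([ 73, 606, 543, 114, 105, 167, 101,  75,  22,   3,   3,   5,   5,
         3,   2,   5,  10,  10,   0,   0]), array([0.008, 0.011, 0.014, 0.017, 0.02 , 0.023, 0.026, 0.029, 0.032,
       0.035, 0.038, 0.041, 0.044, 0.047, 0.05 , 0.053, 0.056, 0.059,
       0.062, 0.065, 0.068]))
tab 27 [ 0.6396 -0.1835  0.0576] [ 0.6341 -0.192   0.0524] [ 0.6462 -0.1722  0.0614]
floor z 0.01401676384657253
circle 152 [ 0.5402 -0.1906  0.0143]
```

```bash
ls pics
```

```text
crop0.png
hold_side.png
hold_top.png
side0.png
top0.png
```

View pics/hold_top.png

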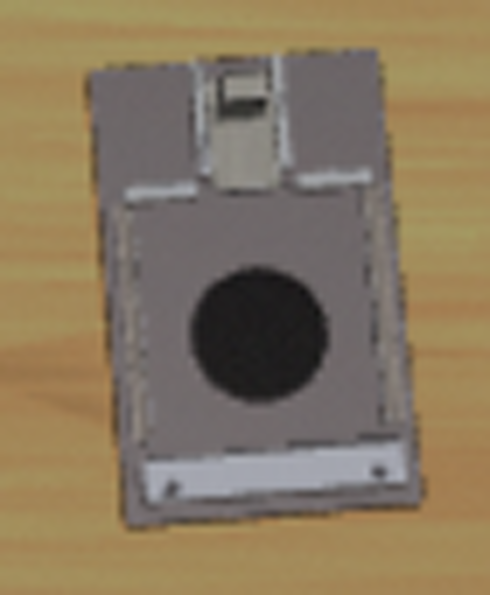

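View pics/hold_side.png

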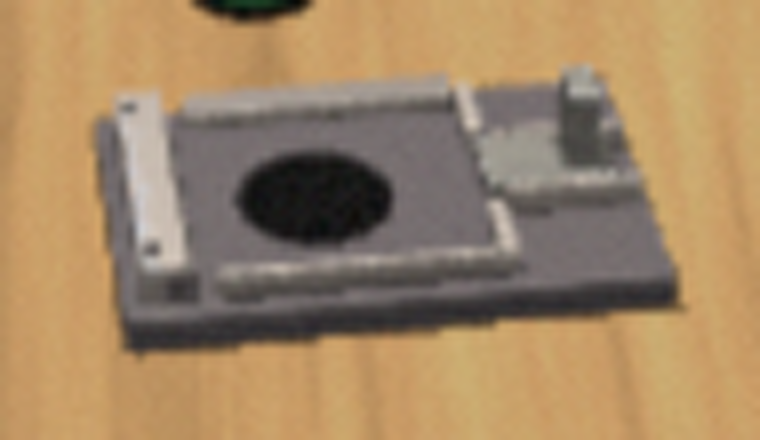

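```bash
cat >> h.py <<'E'
from scipy.spatial.transform import Rotation as Ro
def boardR(yaw,pitch):  # pitch: tail-up deg
    return Ro.from_euler('z',yaw,degrees=True)*Ro.from_euler('y',-pitch,degrees=True)
def toolR(bR,s=1): # columns: tool x,y,z ; y=-bz ; z=s*by
    M=bR.as_matrix(); y=-M[:,2]; z=s*M[:,1]; return Ro.from_matrix(np.c_[np.cross(y,z),y,z])
def delta(Rt,pt,R0,p0):
    return ((np.asarray(pt)-p0)*100).round(2),np.degrees((Rt*R0.inv()).as_rotvec()).round(2)
E
python3 - <<'E'
from h import *
o=manip.get_obs(); R0=Ro.from_quat(o['ee_rot']); p0=o['position']
print(R0.as_matrix().round(3))
b=boardR(18,30); n=b.as_matrix()[:,2]; C=np.array([.5745,.165,.047])
print(b.as_matrix().round(3))
for s in (1,-1):
  for d in (.113,.013):
    print(s,d,C+n*d,*delta(toolR(b,s),C+n*d,R0,p0))
E
```

```text
[[-0.954  0.     0.3  ]
 [-0.3   -0.    -0.954]
 [-0.    -1.     0.   ]]
[[ 0.824 -0.309 -0.476]
 [ 0.268  0.951 -0.155]
 [ 0.5   -0.     0.866]]
1 0.113 [0.52076531 0.14754054 0.14486087] [33.32 74.37 -8.65] [  44.25   14.14 -173.37]
1 0.013 [0.56831813 0.16299139 0.05825833] [ 38.07  75.92 -17.31] [  44.25   14.14 -173.37]
-1 0.113 [0.52076531 0.14754054 0.14486087] [33.32 74.37 -8.65] [  9.14 -28.57   0.52]
-1 0.013 [0.56831813 0.16299139 0.05825833] [ 38.07  75.92 -17.31] [  9.14 -28.57   0.52]
```

Emit:
arm_command:
  commands:
    - [[30, 30, 2, 0, 0, 0], [30, 30, 2, 0, 0, 0], [30, 30, 2, 0, 0, 0], [30, 30, 2, 0, 0, 0], [30, 30, 2, 0, 0, 0], [30, 30, 2, 0, 0, 0], [30, 30, 2, 0, 0, 0], [30, 30, 2, 0, 0, 0], [33.3, 74.4, -2, 9.1, -28.6, 0.5], [33.3, 74.4, -2, 9.1, -28.6, 0.5], [33.3, 74.4, -2, 9.1, -28.6, 0.5], [33.3, 74.4, -2, 9.1, -28.6, 0.5], [33.3, 74.4, -2, 9.1, -28.6, 0.5], [33.3, 74.4, -2, 9.1, -28.6, 0.5], [33.3, 74.4, -2, 9.1, -28.6, 0.5], [33.3, 74.4, -2, 9.1, -28.6, 0.5], [33.3, 74.4, -2, 9.1, -28.6, 0.5], [33.3, 74.4, -4, 9.1, -28.6, 0.5], [33.3, 74.4, -8.65, 9.1, -28.6, 0.5], [33.3, 74.4, -8.65, 9.1, -28.6, 0.5]]
  claw: 8.5

```text
clock: 2.5
position: [0.5172, 0.1481, 0.1402]
ee_rot: [0.071, 0.704, -0.646, 0.285]
ft_force: [-1.5, -0.6, -0.2]
grip_width: 0.996
```

```bash
cat > now.py <<'E'
from h import *
import sys
o=manip.get_obs(); R0=Ro.from_quat(o['ee_rot']); print(o['clock'],o['position'].round(4),o['ft_force'].round(2),o['grip_width'],o['joint_pos'].round(2)); print(R0.as_matrix().round(3))
k=sys.argv[1]
for n in ['side','top']:
    c=cam(n); cv2.imwrite(f'pics/{n}{k}.png',c['pixels']); np.savez(f'{n}{k}.npz',**c)
E
python3 now.py 1; python3 - <<'E'
from h import *
o=manip.get_obs(); R0=Ro.from_quat(o['ee_rot']); p0=o['position']
b=boardR(18,30); n=b.as_matrix()[:,2]; C=np.array([.5745,.165,.047])
for d in (.113,.013): print(*delta(toolR(b,-1),C+n*d,R0,p0))
a=cv2.imread('pics/side1.png')[80:240,180:340];t=cv2.imread('pics/top1.png')[110:270,100:260]
cv2.imwrite('pics/c1.png',cv2.resize(np.hstack([a,t]),None,fx=2.5,fy=2.5,interpolation=cv2.INTER_CUBIC))
E
```

```text
2.5 [0.5172 0.1481 0.1402] [-1.47 -0.56 -0.24] 0.9958722933639891 [ 0.83 -0.11 -1.13  2.2  -0.21  0.48 -1.42]
[[-0.827  0.469  0.31 ]
 [-0.269  0.155 -0.951]
 [-0.494 -0.869 -0.003]]
[ 0.04  0.03 -0.02] [-0.01 -0.08  0.09]
[ 4.79  1.57 -8.68] [-0.01 -0.08  0.09]
```

View pics/c1.png

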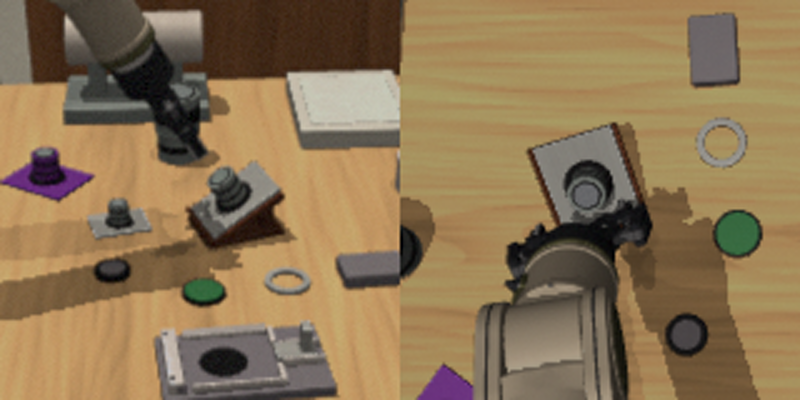

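```bash
python3 - <<'E'
from h import *
o=manip.get_obs(); R0=Ro.from_quat(o['ee_rot']).as_matrix(); p0=o['position']
b=boardR(18,30).as_matrix(); C=np.array([.5745,.165,.047])
outs=[]
for n,(u0,v0) in (('top',(130,150)),('side',(230,110))):
    c=dict(np.load(n+'1.npz')); im=c['pixels'][v0:v0+80,u0:u0+80]
    im=cv2.resize(im,None,fx=5,fy=5,interpolation=cv2.INTER_CUBIC)
    def dot(P,col):
        q=(proj(c,P)[0]-[u0,v0]+.5)*5; cv2.circle(im,tuple(int(x) for x in q),3,col,-1)
    for k in np.arange(-.06,.10,.01): dot(p0+R0[:,1]*k,(0,0,255))
    for s in (-1,1): dot(p0+R0[:,2]*.0425*s-R0[:,1]*.013,(255,255,0))
    for a in (-.06,.06):
        for d in (-.048,.048): dot(C+b@[a,d,.005],(0,255,0))
    dot(C+b@[0,0,.05],(255,0,255))
    outs.append(im)
cv2.imwrite('pics/c1b.png',np.hstack(outs))
E
```

```text
(no output)
```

View pics/c1b.png

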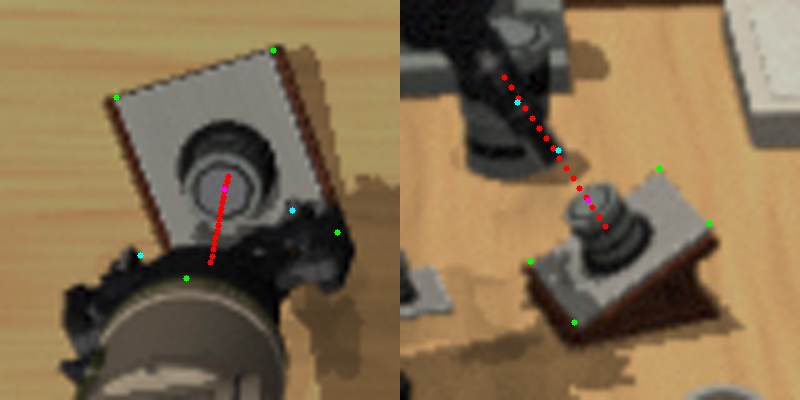

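The model corners and tool line overlay well: barrel top at top-view crop (222,188), tool axis through it. I descend along the axis and grip.

Emit:
arm_command:
  commands:
    - [[1.2, 0.4, -2.2, 0, 0, 0], [2.4, 0.8, -4.3, 0, 0, 0], [3.4, 1.15, -6.2, 0, 0, 0], [4.2, 1.4, -7.6, 0, 0, 0], [4.8, 1.6, -8.6, 0, 0, 0], [4.8, 1.6, -8.6, 0, 0, 0], [4.8, 1.6, -8.6, 0, 0, 0]]

```text
clock: 3.3
position: [0.5696, 0.1632, 0.0605]
ee_rot: [0.075, 0.702, -0.647, 0.288]
ft_force: [0.0, -0.3, -0.3]
grip_width: 0.996
```

Emit:
arm_command:
  commands:
    - [[0, 0, 0, 0, 0, 0], [0, 0, 0, 0, 0, 0], [0, 0, 0, 0, 0, 0], [0, 0, 0, 0, 0, 0], [0, 0, 0, 0, 0, 0], [0, 0, 0, 0, 0, 0], [0, 0, 0, 0, 0, 0], [0, 0, 0, 0, 0, 0]]
  claw: 3.5
  newtons: 60

```text
clock: 4.1
position: [0.569, 0.1631, 0.06]
ee_rot: [0.075, 0.702, -0.647, 0.288]
ft_force: [-15.8, -6.1, 22.9]
grip_width: 0.499
```

Emit:
arm_command:
  commands:
    - [[-0.5, -0.15, 0.9, 0, 0, 0], [-1.4, -0.5, 2.6, 0, 0, 0], [-2.8, -0.9, 5.2, 0, 0, 0], [-3.8, -1.3, 8, 0, 0, 0], [-3.8, -1.3, 11, 0, 0, 0], [-3.8, -1.3, 14, 0, 0, 0], [-3.8, -1.3, 15, 0, 0, 0], [-3.8, -1.3, 15, 0, 0, 0]]

```text
clock: 4.9
position: [0.5328, 0.1512, 0.2142]
ee_rot: [0.077, 0.701, -0.647, 0.29]
ft_force: [0.5, 0.5, -2.7]
grip_width: 0.507
```

```bash
python3 now.py 2; python3 - <<'E'
from h import *
a=cv2.imread('pics/side2.png')[80:240,180:340];t=cv2.imread('pics/top2.png')[110:270,100:260]
cv2.imwrite('pics/c2.png',cv2.resize(np.hstack([a,t]),None,fx=2.5,fy=2.5,interpolation=cv2.INTER_CUBIC))
E
```

```text
4.9 [0.5328 0.1512 0.2142] [ 0.54  0.5  -2.72] 0.506950776265078 [ 0.88 -0.25 -1.1   2.09 -0.4   0.66 -1.27]
[[-0.819  0.483  0.308]
 [-0.268  0.152 -0.951]
 [-0.507 -0.862  0.005]]
```

View pics/c2.png

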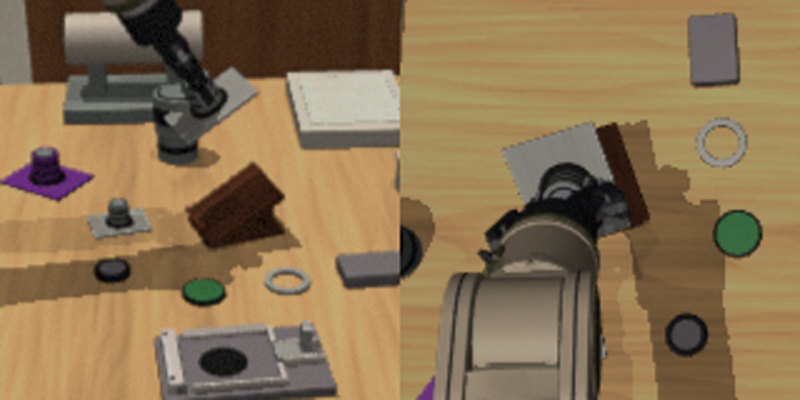

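```bash
cat >> h.py <<'E'
H=np.array([.5395,-.1895,.016]); HY=5.4
def hook(xn,zn,pitch,tz=.012,off=(0,0),yaw=None,y=0.):
    """tool target with nose underside edge at holder (xn,y,zn above bed); off = TCP offset in board x,y"""
    hR=boardR(HY,0).as_matrix(); b=boardR(HY if yaw is None else yaw,pitch); B=b.as_matrix()
    nose=H+hR@[xn,y,zn]
    return toolR(b,-1), nose+B@[.06+off[0],off[1],tz]
E
python3 - <<'E'
from h import *
o=manip.get_obs(); R0=Ro.from_quat(o['ee_rot']); p0=o['position']
R,p=hook(-.0475,.06,18); print(p,*delta(R,p,R0,p0))
E
```

```text
[ 0.5453292  -0.18894898  0.1059537 ] [  1.5  -33.94 -10.3 ] [ -2.26  11.82 -12.52]
```

Emit:
arm_command:
  commands:
    - [[0.5, -4, 0, 0, 0, 0], [1, -9, 0, -0.5, 3, -3], [1.5, -14, -1, -1, 6, -6], [1.5, -19, -2, -1.6, 9, -9], [1.5, -24, -4, -2.26, 11.8, -12.5], [1.5, -29, -6, -2.26, 11.8, -12.5], [1.5, -33, -8.5, -2.26, 11.8, -12.5], [1.5, -33.9, -10.3, -2.26, 11.8, -12.5], [1.5, -33.9, -10.3, -2.26, 11.8, -12.5], [1.5, -33.9, -10.3, -2.26, 11.8, -12.5], [1.5, -33.9, -10.3, -2.26, 11.8, -12.5], [1.5, -33.9, -10.3, -2.26, 11.8, -12.5]]

```text
clock: 6.2
position: [0.5461, -0.1871, 0.1067]
ee_rot: [0.077, 0.703, -0.692, 0.144]
ft_force: [-0.6, -0.2, -2.8]
grip_width: 0.498
```

```bash
python3 now.py 3; cat > inhand.py <<'E'
from h import *
import sys
k=sys.argv[1]; o=manip.get_obs(); R0=Ro.from_quat(o['ee_rot']).as_matrix(); p0=o['position']
# board axes from tool: bz=-ty, by=-tz, bx
B=np.c_[np.cross(-R0[:,2],-R0[:,1]),-R0[:,2],-R0[:,1]]
print('tool pitch/yaw',np.degrees(np.arcsin(B[2,0])),np.degrees(np.arctan2(B[1,0],B[0,0])))
outs=[]
for n,w in (('top',(255,150,80,80)),('side',(225,170,100,80))):
    c=dict(np.load(f'{n}{k}.npz')); Pc=cloud(c); hsv=cv2.cvtColor(c['pixels'],cv2.COLOR_BGR2HSV)
    L=(Pc-p0)@B
    m=(abs(L[...,0])<.075)&(abs(L[...,1])<.062)&(L[...,2]<.003)&(L[...,2]>-.025)&(hsv[...,1]<60)&(hsv[...,2]>90)&(Pc[...,2]>.035+.0*L[...,0])
    q=L[m]; 
    A=np.c_[q[:,:2],np.ones(len(q))]
    keep=np.ones(len(q),bool)
    for _ in range(6):
        s=np.linalg.lstsq(A[keep],q[keep,2],rcond=None)[0]; r=q[:,2]-A@s; keep=abs(r)<max(.002,2*np.median(abs(r)))
    qq=q[keep]; r=cv2.minAreaRect(qq[:,:2].astype(np.float32))
    print(n,m.sum(),keep.sum(),'plane',s.round(4),'pct',np.percentile(qq[:,:2],[1,99],axis=0).round(4).tolist(),r)
    u0,v0,ww,hh=w; im=c['pixels'][v0:v0+hh,u0:u0+ww].copy(); im=cv2.resize(im,None,fx=4,fy=4,interpolation=cv2.INTER_CUBIC)
    def dot(P,col):
        q=(proj(c,P)[0]-[u0,v0]+.5)*4; cv2.circle(im,tuple(int(x) for x in q),2,col,-1)
    for a in (-.06,.06):
        for d in (-.048,0,.048): dot(p0+B@[a,d,-.007],(0,255,0))
    hR=boardR(HY,0).as_matrix()
    for a in (-.079,.126):
        for d in (-.065,.065): dot(H+hR@[a,d,0],(255,0,255))
    for d in (-.056,0,.056): dot(H+hR@[-.0535,d,.016],(0,0,255)); 
    for d in (-.051,.051): dot(H+hR@[.0625,d,0],(0,0,255))
    dot(H+hR@[.104,0,.045],(0,255,255))
    outs.append(im)
cv2.imwrite(f'pics/in{k}.png',np.hstack(outs))
E
python3 inhand.py 3
```

```text
6.2 [ 0.5461 -0.1871  0.1067] [-0.61 -0.19 -2.78] 0.49765501740687873 [ 1.11  0.26 -0.86  1.95  0.11  0.72 -1.25]
[[-0.946  0.309  0.096]
 [-0.091  0.031 -0.995]
 [-0.31  -0.951 -0.002]]
tool pitch/yaw 18.070152651270455 5.454566198931217
top 462 377 plane [-0.0003  0.0113 -0.0094] pct [[-0.0581, -0.0459], [0.058, 0.0481]] ((-0.001370508223772049, 0.000767003744840622), (0.11989890784025192, 0.09536085277795792), 0.3423249125480652)
side 304 243 plane [-0.0089  0.0069 -0.0114] pct [[-0.0586, -0.0498], [0.0584, 0.0451]] ((0.00023187696933746338, -0.0020205415785312653), (0.09747285395860672, 0.1197974681854248), 88.12928009033203)
```

View pics/in3.png

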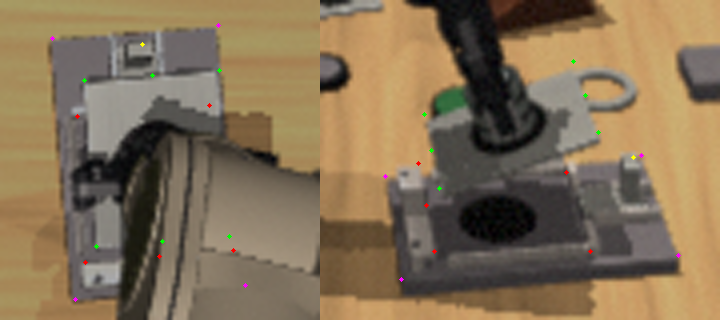

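```bash
sed -i 's/H=np.array(\[.5395,-.1895,.016\])/H=np.array([.5395,-.1893,.016])/' h.py; python3 - <<'E'
from h import *
o=manip.get_obs(); R0=Ro.from_quat(o['ee_rot']); p0=o['position']; print(p0, o['joint_velocities'].round(3))
for a in ((-.0475,.025),(-.0475,.003),(-.0595,.002)):
    R,p=hook(*a,18,tz=.014,off=(.0006,.0006)); print(p,*delta(R,p,R0,p0))
E
```

```text
[ 0.54601329 -0.1875814   0.10658967] [-0.     0.001  0.007 -0.002 -0.     0.001  0.001]
[ 0.54522555 -0.1881561   0.07304122] [-0.08 -0.06 -3.35] [-0.08  0.06 -0.08]
[ 0.54522555 -0.1881561   0.05104122] [-0.08 -0.06 -5.55] [-0.08  0.06 -0.08]
[ 0.5332788  -0.1892854   0.05004122] [-1.27 -0.17 -5.65] [-0.08  0.06 -0.08]
```

Emit:
arm_command:
  commands:
    - [[-0.1, -0.05, -1.2, 0, 0, 0], [-0.1, -0.05, -2.4, 0, 0, 0], [-0.1, -0.05, -3.4, 0, 0, 0], [-0.1, -0.05, -4.2, 0, 0, 0], [-0.1, -0.05, -4.8, 0, 0, 0], [-0.1, -0.05, -5.3, 0, 0, 0], [-0.1, -0.05, -5.3, 0, 0, 0], [-0.1, -0.05, -5.3, 0, 0, 0]]

```text
clock: 7.1
position: [0.5448, -0.1887, 0.053]
ee_rot: [0.078, 0.704, -0.692, 0.144]
ft_force: [0.0, 0.6, -3.2]
grip_width: 0.504
```

```bash
python3 now.py 4; python3 inhand.py 4;  python3 - <<'E'
from h import *
o=manip.get_obs(); R0=Ro.from_quat(o['ee_rot']); p0=o['position']; print(p0, o['ft_force'])
for a in ((-.0475,.003),(-.0595,.002)):
    R,p=hook(*a,18,tz=.014,off=(.0006,.0006)); print(p,*delta(R,p,R0,p0))
E
```

```text
7.1 [ 0.5448 -0.1887  0.053 ] [ 0.04  0.6  -3.16] 0.5042805981401859 [ 1.05  0.34 -0.8   2.    0.21  0.62 -1.31]
[[-0.947  0.308  0.094]
 [-0.089  0.031 -0.996]
 [-0.31  -0.951 -0.002]]
tool pitch/yaw 18.060306664263724 5.366544952848864
top 358 286 plane [-0.0202  0.0048 -0.0087] pct [[-0.0304, -0.0459], [0.0579, 0.0477]] ((0.011445820331573486, 0.0003778822720050812), (0.09350695461034775, 0.09551882743835449), 1.2011725902557373)
side 258 228 plane [-0.0032 -0.0015 -0.0116] pct [[-0.0121, -0.0502], [0.0583, 0.045]] ((0.01606171391904354, -0.002297826111316681), (0.0842699408531189, 0.09975021332502365), 1.3801257610321045)
[ 0.54490549 -0.18884347  0.05328179] [ 0.32035204 -0.26672364 -3.50456945]
[ 0.54522555 -0.1881561   0.05104122] [ 0.03  0.07 -0.22] [-0.12  0.05 -0.  ]
[ 0.5332788  -0.1892854   0.05004122] [-1.16 -0.04 -0.32] [-0.12  0.05 -0.  ]
```

View pics/in4.png

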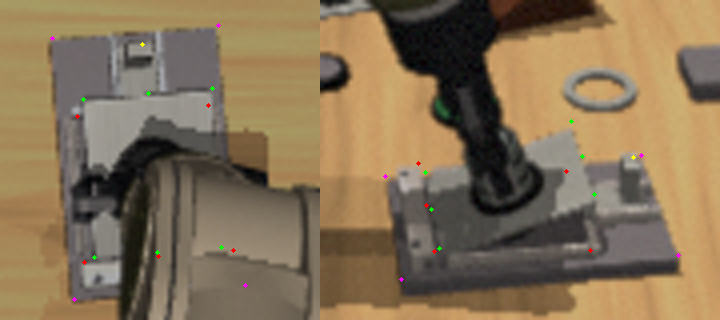

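Board nose sits just inboard of the lip (side crop (437,245)), between the rails, with no contact force. Now I slide it under the lip.

Emit:
arm_command:
  commands:
    - [[0, 0, -0.2, 0, 0, 0], [-0.3, 0, -0.2, 0, 0, 0], [-0.6, -0.05, -0.2, 0, 0, 0], [-0.9, -0.05, -0.25, 0, 0, 0], [-1.15, -0.05, -0.25, 0, 0, 0], [-1.15, -0.05, -0.25, 0, 0, 0], [-1.15, -0.05, -0.25, 0, 0, 0], [-1.15, -0.05, -0.25, 0, 0, 0]]

```text
clock: 8.0
position: [0.5332, -0.1893, 0.0504]
ee_rot: [0.078, 0.704, -0.692, 0.143]
ft_force: [-0.2, 0.1, -3.2]
grip_width: 0.501
```

```bash
python3 now.py 5; python3 inhand.py 5;  python3 - <<'E'
from h import *
o=manip.get_obs(); R0=Ro.from_quat(o['ee_rot']); p0=o['position']; print(p0, o['ft_force'])
for a in ((-.0595,.002,18),(-.0595,.002,14),(-.0595,.0015,9),(-.0595,.001,4),(-.0595,0,0)):
    R,p=hook(*a,tz=.014,off=(.0006,.0006)); print(p,*delta(R,p,R0,p0))
E
```

```text
8.0 [ 0.5332 -0.1893  0.0504] [-0.19  0.1  -3.16] 0.5005198824529075 [ 1.08  0.33 -0.81  2.02  0.19  0.6  -1.29]
[[-0.947  0.308  0.094]
 [-0.089  0.031 -0.996]
 [-0.31  -0.951 -0.002]]
tool pitch/yaw 18.031649483048938 5.367572716512177
top 352 292 plane [-0.0049  0.0031 -0.009 ] pct [[0.0084, -0.0458], [0.0577, 0.0475]] ((0.03228192403912544, 0.0006195604801177979), (0.05271902680397034, 0.09558537602424622), 1.5731807947158813)
side 257 217 plane [ 0.0029  0.0006 -0.0113] pct [[-0.0077, -0.0508], [0.0579, 0.0452]] ((0.02691006474196911, -0.0013745613396167755), (0.09925049543380737, 0.06644570082426071), 86.3399429321289)
[ 0.53320402 -0.18914931  0.05037785] [-0.05211162  0.4949694  -2.82304976]
[ 0.5332788  -0.1892854   0.05004122] [ 0.01 -0.01 -0.03] [-0.14  0.02 -0.01]
[ 0.53537469 -0.18908728  0.04624461] [ 0.22  0.01 -0.41] [-0.52  4.   -0.01]
[ 0.53761551 -0.18887546  0.04080757] [ 0.44  0.03 -0.96] [-0.99  8.98 -0.  ]
[ 0.53941943 -0.18870494  0.03519314] [ 0.62  0.04 -1.52] [-1.46 13.96  0.  ]
[ 0.54053865 -0.18859914  0.03      ] [ 0.73  0.06 -2.04] [-1.840e+00  1.794e+01  1.000e-02]
```

View pics/in5.png

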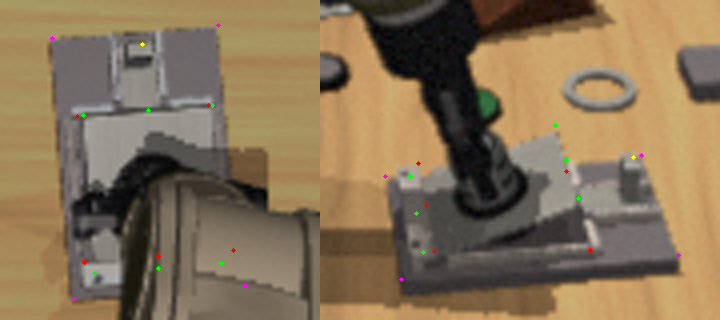

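The nose is now under the lip (side crop about (420,230)) with no contact. Swinging the tail down about the nose.

Emit:
arm_command:
  commands:
    - [[0.11, 0, -0.2, -0.25, 2, 0], [0.22, 0, -0.41, -0.5, 4, 0], [0.33, 0, -0.68, -0.75, 6.5, 0], [0.44, 0.03, -0.96, -1, 9, 0], [0.53, 0.03, -1.24, -1.2, 11.5, 0], [0.62, 0.04, -1.52, -1.46, 14, 0], [0.68, 0.05, -1.75, -1.65, 16, 0], [0.71, 0.05, -1.9, -1.75, 17, 0], [0.71, 0.05, -1.9, -1.75, 17, 0], [0.71, 0.05, -1.9, -1.75, 17, 0]]

```text
clock: 9.1
position: [0.5403, -0.1886, 0.0314]
ee_rot: [-0.027, 0.707, -0.706, 0.039]
ft_force: [-0.6, 0.7, -2.2]
grip_width: 0.501
```

```bash
python3 now.py 6; python3 inhand.py 6;  python3 - <<'E'
from h import *
o=manip.get_obs(); R0=Ro.from_quat(o['ee_rot']); p0=o['position']; print(p0, o['ft_force'])
for a in ((-.0595,.0,0),):
    R,p=hook(*a,tz=.014,off=(.0006,.0006)); print(p,*delta(R,p,R0,p0))
E
```

```text
9.1 [ 0.5403 -0.1886  0.0314] [-0.59  0.69 -2.24] 0.5007109941507877 [ 0.82  0.5  -0.68  1.79  0.37  0.97 -1.49]
[[-0.995  0.017  0.094]
 [-0.094  0.002 -0.996]
 [-0.017 -1.    -0.   ]]
tool pitch/yaw 0.9519642322691353 5.369861626210115
[ 0.53986048 -0.1888891   0.03133793] [ 0.08722311 -0.56342055 -2.68773202]
[ 0.54053865 -0.18859914  0.03      ] [ 0.07  0.03 -0.13] [-0.08  0.95  0.03]
  return _methods._mean(a, axis=axis, dtype=dtype,
  ret = ret.dtype.type(ret / rcount)
Traceback (most recent call last):
  File "inhand.py", line 18, in <module>
    print(n,m.sum(),keep.sum(),'plane',s.round(4),'pct',np.percentile(qq[:,:2],[1,99],axis=0).round(4).tolist(),r)
                                                        ~~~~~~~~~~~~~^^^^^^^^^^^^^^^^^^^^^^^^
IndexError: index -1 is out of bounds for axis 0 with size 0
```

No contact so far (board weight only). Final lowering onto the bed.

Emit:
arm_command:
  commands:
    - [[0.05, 0, -0.07, 0, 0.5, 0], [0.05, 0, -0.14, 0, 0.95, 0], [0.05, 0, -0.18, 0, 0.95, 0], [0.05, 0, -0.18, 0, 0.95, 0], [0.05, 0, -0.18, 0, 0.95, 0]]

```text
clock: 9.7
position: [0.5405, -0.1891, 0.0303]
ee_rot: [-0.033, 0.707, -0.706, 0.033]
ft_force: [-6.2, 1.2, 7.6]
grip_width: 0.498
```

```bash
sed -i 's/>.035+.0\*L\[...,0\]/>.0185/' inhand.py; python3 now.py 7; python3 inhand.py 7
```

```text
9.7 [ 0.5405 -0.1891  0.0303] [-6.18  1.18  7.64] 0.4979537806746981 [ 0.81  0.51 -0.68  1.77  0.38  0.99 -1.49]
[[-0.996 -0.001  0.093]
 [-0.093  0.001 -0.996]
 [ 0.001 -1.    -0.001]]
tool pitch/yaw -0.04845623058430677 5.359997815529939
top 287 213 plane [-0.0056  0.1518 -0.0141] pct [[-0.0727, 0.023], [0.0664, 0.0602]] ((-0.00185403972864151, 0.04201012849807739), (0.1426173597574234, 0.037638235837221146), 1.3310768604278564)
side 527 364 plane [-0.0762  0.0044 -0.0062] pct [[-0.0716, -0.0585], [0.0673, 0.0562]] ((-0.00047101080417633057, -0.0012717880308628082), (0.14547793567180634, 0.11681078374385834), 2.0159993171691895)
```

View pics/in7.png

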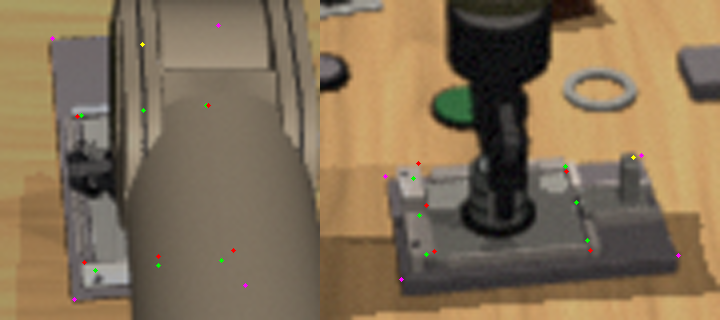

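The side view shows the board flat between the rails, with its far edge on the stop walls line at (585,240). Contact is about 10 N. Releasing and rising.

Emit:
arm_command:
  commands:
    - [[0, 0, 0.05, 0, 0, 0], [0, 0, 0.05, 0, 0, 0], [0, 0, 0.05, 0, 0, 0], [0, 0, 0.05, 0, 0, 0], [0, 0, 0.05, 0, 0, 0], [0, 0, 2, 0, 0, 0], [0, 0, 5, 0, 0, 0], [0, 0, 9, 0, 0, 0], [-4, 8, 13, 0, 0, 0], [-4, 13, 14, 0, 0, 0], [-4, 18, 14, 0, 0, 0], [-4, 22, 14, 0, 0, 0], [-4, 22, 14, 0, 0, 0]]
  claw: 6.5

```text
clock: 11.1
position: [0.5002, 0.0348, 0.1704]
ee_rot: [-0.034, 0.707, -0.706, 0.035]
ft_force: [0.3, 0.3, 0.3]
grip_width: 0.758
```

```bash
python3 now.py 8; python3 - <<'E'
from h import *
hR=boardR(HY,0).as_matrix(); outs=[]
for n,w in (('top',(255,150,80,80)),('side',(225,180,100,80))):
    c=dict(np.load(f'{n}8.npz')); Pc=cloud(c); u0,v0,ww,hh=w
    L=(Pc-H)@hR
    def med(x0,x1,y0,y1):
        m=(L[...,0]>x0)&(L[...,0]<x1)&(L[...,1]>y0)&(L[...,1]<y1)&(L[...,2]>-.008)&(L[...,2]<.02); return np.median(L[...,2][m]).round(4),int(m.sum())
    print(n,'nose',med(-.047,-.035,-.04,.04),'tail',med(.04,.055,-.04,.04),'left',med(-.04,.05,.035,.044),'right',med(-.04,.05,-.044,-.035))
    for r in manip.masks_of(n,'board')[:4]: print(r['p'],r['bbox'])
    outs.append(cv2.resize(c['pixels'][v0:v0+hh,u0:u0+ww],None,fx=4.4,fy=4.4,interpolation=cv2.INTER_CUBIC))
    t=(L[...,2]>.025)&(np.hypot(L[...,0],L[...,1])<.04); print('barrel',L[t].mean(0).round(4),L[t].max(0).round(4))
cv2.imwrite('pics/c8.png',np.hstack(outs))
E
```

```text
11.1 [0.5002 0.0348 0.1704] [0.3 0.3 0.3] 0.7583164612931739 [ 0.66  0.2  -0.9   1.83  0.17  1.19 -1.76]
[[-0.995  0.001  0.097]
 [-0.097  0.001 -0.995]
 [-0.001 -1.    -0.001]]
top nose (np.float64(0.0044), 101) tail (np.float64(0.0039), 122) left (np.float64(0.0045), 87) right (np.float64(0.0045), 86)
0.93 [276.4, 178.0, 308.4, 216.7]
0.67 [94.9, 259.7, 139.0, 305.7]
0.66 [159.1, 224.9, 176.2, 253.4]
0.38 [265.1, 155.2, 315.0, 225.9]
barrel [-0.0023  0.0016  0.0482] [0.0196 0.0224 0.0561]
side nose (np.float64(0.0025), 64) tail (np.float64(0.003), 75) left (np.float64(0.0028), 20) right (np.float64(0.0029), 58)
0.84 [250.2, 207.3, 288.3, 235.1]
0.82 [213.0, 158.2, 240.7, 175.7]
0.71 [181.2, 139.2, 215.0, 160.3]
barrel [-0.0003 -0.0101  0.0424] [0.0217 0.0218 0.0537]
```

View pics/c8.png

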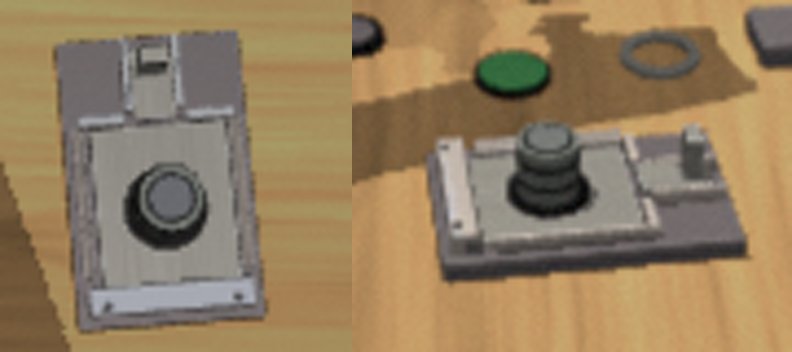

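The board is seated flat: plate top at +4–4.5 mm in the top view on nose, tail, left and right, with its nose edge under the lip. Now I close the fingers and go behind the tab.

Emit:
arm_command:
  commands:
    - [[5, -5, 0, 0, 0, 0], [9, -9, 0, 0, 0, 0], [13, -13, 0, 0, 0, 0], [16, -17, 0, 0, 0, 0], [17.5, -21.1, 0, 0, 0, 0], [17.5, -21.1, -3, 0, 0, 0], [17.5, -21.1, -7, 0, 0, 0], [17.5, -21.1, -10, 0, 0, 0], [17.5, -21.1, -12, 0, 0, 0], [17.5, -21.1, -13, 0, 0, 0], [17.5, -21.1, -13, 0, 0, 0], [17.5, -21.1, -13, 0, 0, 0]]
  claw: 0
  newtons: 30

```text
clock: 12.5
position: [0.6761, -0.1805, 0.0405]
ee_rot: [-0.033, 0.707, -0.706, 0.033]
ft_force: [0.5, 0.2, 0.8]
grip_width: 0.003
```

```bash
python3 now.py 9; python3 - <<'E'
from h import *
hR=boardR(HY,0).as_matrix(); outs=[]
o=manip.get_obs(); print((o['position']-H)@hR)
for n,w in (('top',(255,140,80,80)),('side',(225,180,100,80))):
    c=dict(np.load(f'{n}9.npz')); u0,v0,ww,hh=w
    outs.append(cv2.resize(c['pixels'][v0:v0+hh,u0:u0+ww],None,fx=4.4,fy=4.4,interpolation=cv2.INTER_CUBIC))
cv2.imwrite('pics/c9.png',np.hstack(outs))
E
```

```text
12.5 [ 0.6761 -0.1805  0.0405] [0.52 0.24 0.76] 0.0031685315661331643 [ 0.64  0.74 -0.67  1.4   0.48  1.16 -1.57]
[[-0.996  0.001  0.093]
 [-0.093  0.001 -0.996]
 [-0.001 -1.    -0.001]]
[ 0.13723205 -0.00378346  0.02512961]
```

View pics/c9.png

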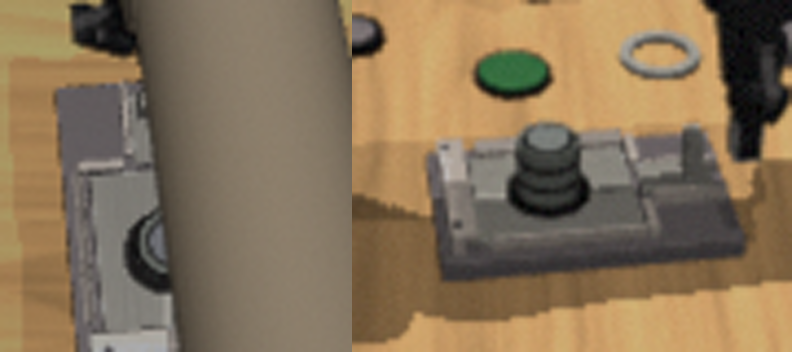

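Emit:
arm_command:
  commands:
    - [[-0.3, 0.35, -0.2, 0, 0, 0], [-0.8, 0.3, -0.3, 0, 0, 0], [-1.2, 0.27, -0.3, 0, 0, 0], [-1.6, 0.23, -0.3, 0, 0, 0], [-2, 0.2, -0.3, 0, 0, 0], [-2.4, 0.15, -0.3, 0, 0, 0], [-2.8, 0.1, -0.3, 0, 0, 0], [-2.8, 0.1, -0.3, 0, 0, 0]]

```text
clock: 13.4
position: [0.6472, -0.1789, 0.0366]
ee_rot: [-0.033, 0.707, -0.706, 0.033]
ft_force: [0.5, -0.7, 0.8]
grip_width: 0.002
```

```bash
cat > ck.py <<'E'
from h import *
import sys
k=sys.argv[1]
hR=boardR(HY,0).as_matrix()
o=manip.get_obs(); print(((o['position']-H)@hR).round(4),o['ft_force'].round(2))
n='side'; c=cam(n); np.savez(f'{n}{k}.npz',**c); Pc=cloud(c); L=(Pc-H)@hR
t=(abs(L[...,0]-.1)<.02)&(abs(L[...,1])<.012)&(L[...,2]>.033)&(L[...,2]<.05)&(c['pixels'].max(-1)>70); print('tab',t.sum(),L[t].mean(0).round(4) if t.any() else '')
u0,v0,ww,hh=(225,180,100,80); cv2.imwrite(f'pics/ck{k}.png',cv2.resize(c['pixels'][v0:v0+hh,u0:u0+ww],None,fx=6,fy=6,interpolation=cv2.INTER_CUBIC))
E
python3 ck.py 10
```

```text
[0.1082 0.0002 0.0206] [ 0.53 -0.71  0.82]
tab 33 [ 0.0944 -0.0035  0.041 ]
```

View pics/ck10.png

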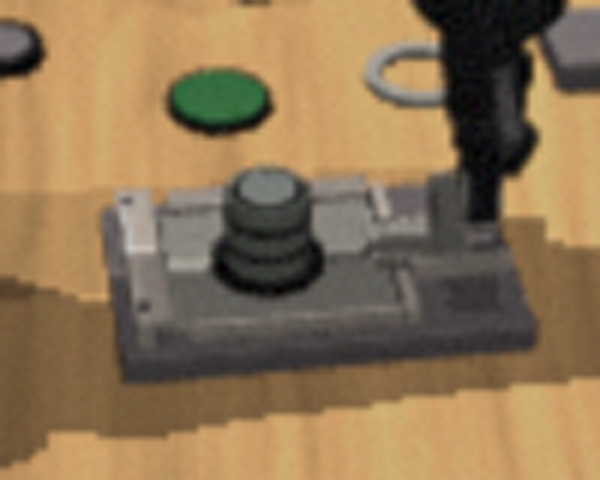

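The tab has moved about 10 mm (now at crop (450,210)) with little force. Continuing to the stop.

Emit:
arm_command:
  commands:
    - [[-0.2, -0.02, 0, 0, 0, 0], [-0.4, -0.04, 0, 0, 0, 0], [-0.5, -0.05, 0, 0, 0, 0], [-0.5, -0.05, 0, 0, 0, 0]]

```text
clock: 13.85
position: [0.6445, -0.179, 0.0369]
ee_rot: [-0.032, 0.707, -0.706, 0.035]
ft_force: [10.6, -0.5, -6.6]
grip_width: 0.001
```

```bash
python3 ck.py 11
```

```text
[0.1055 0.0003 0.0209] [10.6  -0.47 -6.56]
tab 32 [ 0.0925 -0.0046  0.0409]
```

Blocked at 10.6 N with the TCP 105.5 mm along, which is consistent with the catch being home. Backing off and checking.

Emit:
arm_command:
  commands:
    - [[0.8, 0.05, 0, 0, 0, 0], [2, 0.2, 0, 0, 0, 0], [3, 0.3, 2, 0, 0, 0], [3, 0.3, 6, 0, 0, 0], [3, 0.3, 10, 0, 0, 0], [3, 5, 14, 0, 0, 0], [3, 10, 15, 0, 0, 0], [0, 15, 15, 0, 0, 0], [-2, 20, 15, 0, 0, 0], [-4, 24, 15, 0, 0, 0], [-4, 24, 15, 0, 0, 0]]

```text
clock: 15.0
position: [0.6002, 0.0671, 0.1872]
ee_rot: [-0.036, 0.707, -0.705, 0.036]
ft_force: [-0.1, 0.7, 0.2]
grip_width: -0.001
```

```bash
python3 now.py 12; python3 - <<'E'
from h import *
hR=boardR(HY,0).as_matrix(); outs=[]
for n,w in (('top',(255,150,80,80)),('side',(225,180,100,80))):
  for k in (8,12):
    c=dict(np.load(f'{n}{k}.npz')); Pc=cloud(c); L=(Pc-H)@hR; u0,v0,ww,hh=w
    t=(abs(L[...,0]-.1)<.03)&(abs(L[...,1])<.016)&(L[...,2]>.03)&(L[...,2]<.055); print(n,k,'tab',t.sum(),L[t].mean(0).round(4),np.percentile(L[t][:,0],[5,95]).round(4))
    def med(x0,x1,y0,y1):
        m=(L[...,0]>x0)&(L[...,0]<x1)&(L[...,1]>y0)&(L[...,1]<y1)&(L[...,2]>-.008)&(L[...,2]<.02); return np.median(L[...,2][m]).round(4)
    print(' nose',med(-.047,-.035,-.04,.04),'tail',med(.04,.055,-.04,-.02),med(.04,.055,.02,.04))
    b=(L[...,2]>.044)&(np.hypot(L[...,0],L[...,1])<.035)&(L[...,2]<.06); print(' barrel top',L[b].mean(0).round(4))
  im=cv2.resize(c['pixels'][v0:v0+hh,u0:u0+ww],None,fx=4.4,fy=4.4,interpolation=cv2.INTER_CUBIC)
  for x in (.0505,.0535):
    for y in (-.015,.015):
      q=(proj(c,H+hR@[x if x==.0505 else .0665,y,.011])[0]-[u0,v0]+.5)*4.4; cv2.circle(im,tuple(int(a) for a in q),2,(0,0,255) if x==.0505 else (255,0,0),-1)
  outs.append(im)
cv2.imwrite('pics/c12.png',np.hstack(outs))
E
```

```text
15.0 [0.6002 0.0671 0.1872] [-0.12  0.67  0.19] -0.0006313201513458809 [ 0.46  0.44 -0.84  1.54  0.33  1.31 -1.88]
[[-0.995 -0.001  0.101]
 [-0.101  0.003 -0.995]
 [ 0.001 -1.    -0.003]]
top 8 tab 32 [0.0992 0.0031 0.0421] [0.094 0.106]
 nose 0.0044 tail 0.004 0.0035
 barrel top [-0.0009  0.0007  0.0497]
top 12 tab 33 [0.0853 0.0025 0.0421] [0.0811 0.0913]
 nose 0.0047 tail 0.0045 0.0037
 barrel top [-0.0012  0.0009  0.05  ]
side 8 tab 35 [ 0.1003 -0.0051  0.0389] [0.0952 0.1057]
 nose 0.0025 tail 0.0029 0.0032
 barrel top [ 0.0003 -0.0046  0.0481]
side 12 tab 34 [ 0.0882 -0.0045  0.0393] [0.0825 0.0936]
 nose 0.0027 tail 0.0028 0.0024
 barrel top [ 0.0005 -0.0055  0.0482]
```

View pics/c12.png

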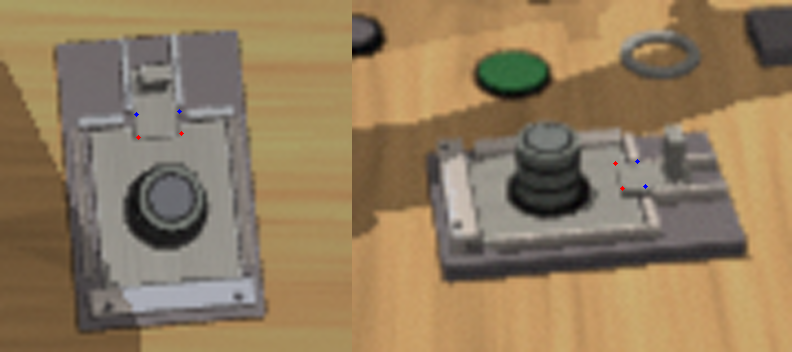

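The top view shows the plate's leading edge at the predicted home marks (135–180,137), but the depth-based tab travel reads 12.1–13.9 mm. I check with sub-pixel registration.

```bash
python3 - <<'E'
from h import *
hR=boardR(HY,0).as_matrix()
from scipy.optimize import minimize_scalar
for n in ('top','side'):
    A=dict(np.load(f'{n}8.npz')); Bc=dict(np.load(f'{n}12.npz'))
    # rectify plane patches in holder coords at tab-top plane (z=.045) and plate top plane (z=.011), 0.25mm grid
    for nm,z,xr,yr in (('tabtop',.045,(.070,.125),(-.02,.02)),('plate',.011,(.040,.085),(-.022,.022))):
        xs=np.arange(*xr,.00025); ys=np.arange(*yr,.00025)
        G=H+np.stack([*np.meshgrid(xs,ys),np.full((len(ys),len(xs)),z)],-1).reshape(-1,3)@hR.T
        out=[]
        for c in (A,Bc):
            q=proj(c,G).astype(np.float32).reshape(len(ys),len(xs),2)
            out.append(cv2.cvtColor(cv2.remap(c['pixels'],q[...,0],q[...,1],cv2.INTER_CUBIC),cv2.COLOR_BGR2GRAY))
        cv2.imwrite(f'pics/r_{n}_{nm}.png',cv2.resize(np.vstack(out),None,fx=2.5,fy=1.7))
        # edges along center strip
        if nm=='tabtop':
            w=out[0][:, (xs>.09-.0)&(xs<.116)]
            r=cv2.matchTemplate(out[1],w,cv2.TM_CCOEFF_NORMED); _,mx,_,loc=cv2.minMaxLoc(r)
            print(n,nm,'shift mm',(loc[0]-np.argmax(xs>.09))*.25,'dy',loc[1]*.25,mx)
        else:
            for o in out:
                p=o[abs(ys)<.010].mean(0); g=np.gradient(cv2.GaussianBlur(p.reshape(1,-1).astype(np.float32),(0,0),3)[0]); i=np.argsort(-abs(g))[:1]; print(n,'plate strongest edge x',xs[i],g[i])
E
```

```text
top tabtop shift mm -13.25 dy 0.0 0.77348393201828
top plate strongest edge x [0.063] [4.269142]
top plate strongest edge x [0.081] [-3.9672737]
side tabtop shift mm -12.5 dy 0.0 0.4450039565563202
side plate strongest edge x [0.06375] [3.4828377]
side plate strongest edge x [0.08125] [-3.6659431]
```

```bash
python3 - <<'E'
import cv2,numpy as np
a=[cv2.imread(f'pics/r_{n}_{m}.png') for n in('top','side') for m in ('tabtop','plate')]
h=max(x.shape[0] for x in a); a=[cv2.copyMakeBorder(x,0,h-x.shape[0],0,10,0) for x in a]
im=np.hstack(a); s=min(800/im.shape[1],600/im.shape[0]); cv2.imwrite('pics/r.png',cv2.resize(im,None,fx=s,fy=s))
E
```

```text
(no output)
```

View pics/r.png

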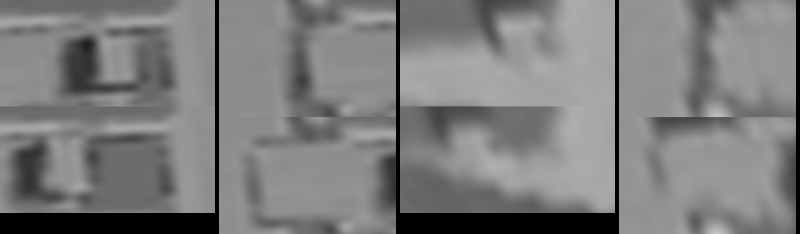

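Registration gives about 13 mm, which is over the 12 mm needed but maybe not fully home. I push once more, harder.

Emit:
arm_command:
  commands:
    - [[7.4, -4, 0, 0, 0, 0], [7.4, -9, 0, 0, 0, 0], [7.4, -14, 0, 0, 0, 0], [7.4, -19, 0, 0, 0, 0], [7.4, -24.4, 0, 0, 0, 0], [7.4, -24.4, -4, 0, 0, 0], [7.4, -24.4, -9, 0, 0, 0], [7.4, -24.4, -13, 0, 0, 0], [7.4, -24.4, -14.6, 0, 0, 0], [7.4, -24.4, -14.6, 0, 0, 0], [7.4, -24.4, -14.6, 0, 0, 0]]

```text
clock: 16.2
position: [0.6778, -0.1837, 0.0424]
ee_rot: [-0.032, 0.707, -0.706, 0.034]
ft_force: [0.8, -0.6, -0.0]
grip_width: 0.004
```

```bash
python3 ck.py 13
```

```text
[ 0.1382 -0.0074  0.0264] [ 0.8  -0.6  -0.04]
tab 26 [ 0.0887 -0.0034  0.0409]
```

Emit:
arm_command:
  commands:
    - [[-0.5, 0.65, -0.1, 0, 0, 0], [-1.3, 0.6, -0.1, 0, 0, 0], [-2.1, 0.52, -0.1, 0, 0, 0], [-2.7, 0.47, -0.1, 0, 0, 0], [-2.9, 0.45, -0.1, 0, 0, 0], [-2.9, 0.45, -0.1, 0, 0, 0]]

```text
clock: 16.85
position: [0.6473, -0.1792, 0.0397]
ee_rot: [-0.033, 0.707, -0.706, 0.033]
ft_force: [0.1, -0.1, 0.6]
grip_width: -0.004
```

Emit:
arm_command:
  commands:
    - [[-0.2, -0.02, 0, 0, 0, 0], [-0.4, -0.04, 0, 0, 0, 0], [-0.4, -0.04, 0, 0, 0, 0]]

```text
clock: 17.15
position: [0.6446, -0.1789, 0.0398]
ee_rot: [-0.033, 0.707, -0.706, 0.034]
ft_force: [4.1, 0.4, -2.4]
grip_width: -0.002
```

```bash
python3 ck.py 14
```

```text
[0.1056 0.0004 0.0238] [ 4.14  0.4  -2.37]
tab 35 [ 0.0931 -0.0048  0.0411]
```

Emit:
arm_command:
  commands:
    - [[-0.2, -0.02, 0, 0, 0, 0], [-0.4, -0.04, 0, 0, 0, 0], [-0.4, -0.04, 0, 0, 0, 0]]

```text
clock: 17.5
position: [0.6444, -0.1789, 0.0403]
ee_rot: [-0.03, 0.707, -0.706, 0.037]
ft_force: [25.7, -0.6, -15.0]
grip_width: -0.0
```

```bash
python3 ck.py 15
```

```text
[0.1054 0.0005 0.0243] [ 25.74  -0.63 -15.05]
tab 32 [ 0.0925 -0.0041  0.0416]
```

View pics/ck15.png

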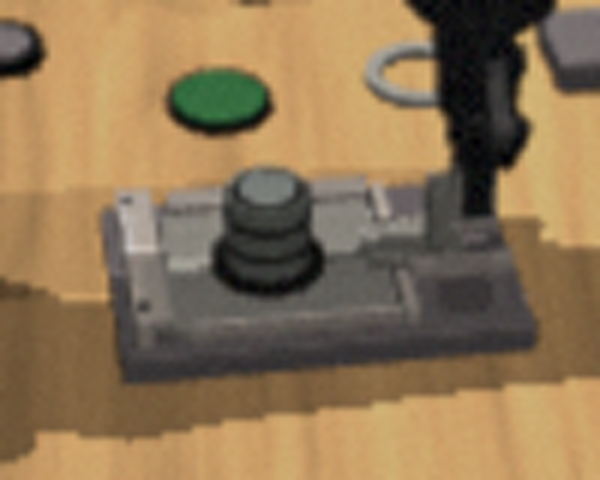

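25.7 N with no further motion: a hard stop, with the TCP 105.4 mm = 94 mm (tab back at home) + 11 mm pad half-width, so the catch is home. Retreating and making a last check.

Emit:
arm_command:
  commands:
    - [[0.8, 0.08, 0, 0, 0, 0], [2, 0.2, 0, 0, 0, 0], [3, 0.3, 2, 0, 0, 0], [3, 0.3, 6, 0, 0, 0], [3, 0.3, 10, 0, 0, 0], [3, 5, 14, 0, 0, 0], [3, 10, 15, 0, 0, 0], [0, 15, 15, 0, 0, 0], [-2, 20, 15, 0, 0, 0], [-4, 24, 15, 0, 0, 0], [-4, 24, 15, 0, 0, 0], [-4, 24, 15, 0, 0, 0]]

```text
clock: 18.75
position: [0.5983, 0.0639, 0.1901]
ee_rot: [-0.035, 0.707, -0.706, 0.035]
ft_force: [-0.3, -0.2, -0.7]
grip_width: 0.002
```

```bash
python3 now.py 16; python3 - <<'E'
from h import *
hR=boardR(HY,0).as_matrix(); outs=[]
for n,w in (('top',(255,150,80,80)),('side',(225,180,100,80))):
    c=dict(np.load(f'{n}16.npz')); Pc=cloud(c); L=(Pc-H)@hR; u0,v0,ww,hh=w
    t=(abs(L[...,0]-.1)<.03)&(abs(L[...,1])<.016)&(L[...,2]>.03)&(L[...,2]<.055); print(n,'tab',t.sum(),L[t].mean(0).round(4))
    def med(x0,x1,y0,y1):
        m=(L[...,0]>x0)&(L[...,0]<x1)&(L[...,1]>y0)&(L[...,1]<y1)&(L[...,2]>-.008)&(L[...,2]<.02); return np.median(L[...,2][m]).round(4)
    print(' nose',med(-.047,-.035,-.04,.04),'tail',med(.04,.055,-.04,-.02),med(.04,.055,.02,.04))
    outs.append(cv2.resize(c['pixels'][v0:v0+hh,u0:u0+ww],None,fx=4.4,fy=4.4,interpolation=cv2.INTER_CUBIC))
cv2.imwrite('pics/c16.png',np.hstack(outs))
cv2.imwrite('pics/t16.png',np.load('top16.npz')['pixels'])
E
```

```text
18.75 [0.5983 0.0639 0.1901] [-0.29 -0.2  -0.68] 0.0020705779707369497 [ 0.47  0.43 -0.84  1.55  0.33  1.31 -1.88]
[[-0.995 -0.001  0.099]
 [-0.099  0.001 -0.995]
 [ 0.    -1.    -0.001]]
top tab 33 [0.0852 0.0024 0.0426]
 nose 0.0044 tail 0.0048 0.0041
side tab 34 [ 0.0879 -0.004   0.0391]
 nose 0.0031 tail 0.0036 0.0033
```

View pics/c16.png

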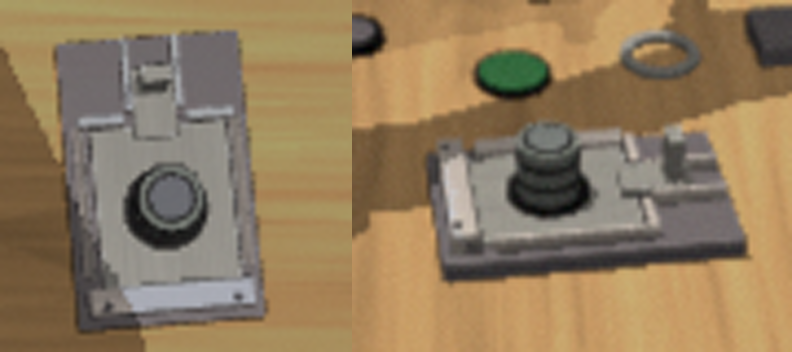

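View pics/t16.png

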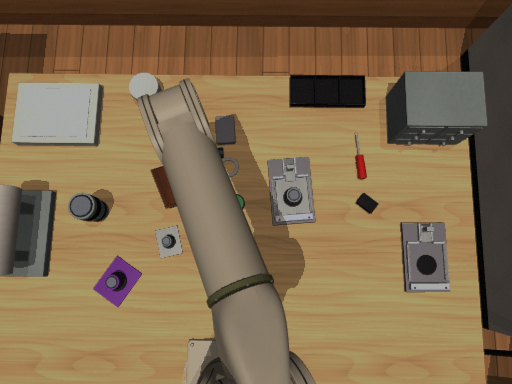

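The catch plate overlaps the board's tail (top crop (155,120)), the nose is under the lip, the board is flat and the bystanders are in place. Handing in.

```bash
python3 -c "
from workcell import manip
print(manip.hand_in())"
```

```text
the job is handed in; nothing more can be done
None
```

I mounted the large silver board lens up in the nearer holder, slid the catch over its tail, let go and handed the job in at about 19 s. The hand-in gave no verdict.

Last checks:
- **Board seating:** the top camera read the plate's upper face 4.1–4.8 mm above the bed at nose and tail, and the side camera read 3.1–3.6 mm. The plate is 5 mm thick, so both fit a flat board, given that the cameras also read the bare bed 0.6 and 2 mm low.
- **Nose under the lip:** the barrel top measured within about 1 mm of the holder's centre lengthwise. That puts the nose several mm under the lip.
- **Catch:** on a second push it held at 25.7 N without moving further. The finger position then matched the fully home position.
- **Disagreement:** the camera measurements of the catch's travel gave only about 12–14 mm, not the full 16 mm. The pixels are about 3 mm each, so I relied on the hard stop and the finger position.
- **Other things:** everything I could see was where it started. The arm hid the mount ring and filter in the last top view, but the side view showed both in place. The arm was clear of everything, with the measured force near zero.

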